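# Draw the slotted plug out of its casting mould

## Robot

A 7-joint arm with a two-finger parallel gripper is mounted at the origin on a cart in front of the work surface, level with it; the furniture and walls round the work are solid. World frame = base frame: x ahead of the robot, y to its left, z up, the work surface at z = 0. Lengths are in mm, angles in rad, forces in N, time in s.
With the tool pointing down it reaches from about 400 to 875 mm from the base axis. Payload 4.4 kg.
Tool frame: the origin (TCP) lies midway between the tips of the shut fingers; the grasp point (between the pads) lies 19 mm behind it; z points along the fingers, y is the line along which they close (so a half turn about z gives the same grasp; the last joint's range is limited). The gripper opens to 85 mm and grips with 20 to 120 N. Pads are 22 mm wide; open, the fingers measure 114 mm over their backs; the gripper's body (76 mm by 85 mm) begins 54 mm behind the grasp point. The pads swing forward as they close: fully open they stand 13 mm farther back than shut.
Start: joints at [1.26, 0.628, 0.038, 1.517, -0.027, 0.996, -0.02], TCP at [157.563, -630.628, 231.313] pointing down, gripper open.
Joint ranges: [-3.06, 3.06], [-0.37, 2.12], [-1.25, 1.32], [0.18, 2.47], [-1.1, 4.24], [0.23, 1.98], [-2.94, 2.94]. Speed limits (rad/s): [2.57, 2.57, 3.14, 3.14, 3.14, 3.14, 3.14].

## Interface

Orientations are given as [roll, pitch, yaw] about the fixed x, y, z axes, in that order (R = Rz(yaw) Ry(pitch) Rx(roll)).
In Python, from cell import read_state, get_image, finish_job gives the robot as it stands.
- The arm moves only by the tool send_rows, never from a script. Its argument "series" is a list of rows, each an object of numbers: "ax", "ay", "az": the turn, a rotation vector about the tool's x, y, z in rad; "dx", "dy", "dz": the shift along the tool's x, y, z in cm; "hand": the closure, from 0 (fully open) to 1 (shut). In form: [{"ax": .., "ay": .., "az": .., "dx": .., "dy": .., "dz": .., "hand": ..}, ...]. A call has 1 to 10 rows; each row is the pose to reach, as a shift and turn from the pose commanded when the call began, along the tool's axes at that moment; what a row does not reach only later rows make up. A row lasts 1/10 s, in which the tool goes at most 50 mm and 8.59 degrees, less where a joint would pass 70% of its speed; a pose out of reach is approached as far as the arm can. A call with a gripper value outside its range is refused whole. The fingers move at their own pace and stop on an object; the grip force is fixed at half the most. Time passes only in rows, so rows that repeat a pose let the fingers close. It gives the time, the measured TCP pose, the force, the opening and the grip force at its end, in the units of the state.
- read_state(): the state, without advancing time (a new reading comes with each control period).
- get_image(name): name is "scene" or "top"; returns a dict with "pixels" (400x640x3 uint8, red, green, blue), "mtx" (3x3 intrinsics, pixels), "k1" (the pictures are not rectified: a ray, as slopes to the right and down, at radius r is drawn at 1 + k1 r^2 times it, then the intrinsics apply), "R" (3x3) and "t" (3): a world point X has camera coordinates R X + t. Camera axes: x right, y down, z forward; pixel columns grow to the right and rows downward; lengths in mm; the calibration is good to about 2 mm. A picture is of the moment at which its call begins. There is no depth.
- finish_job(): hands the job in; it is judged then, once.
The state is a dict: "clock": time; "qpos": joint angles; "qd": joint speeds; "tau": joint torques, N m; "eef_pos": TCP position; "tool_rot": TCP orientation; "force": force on the tool from outside, world axes, zero at the start; "torque": the same for the moment, N m; "width": finger opening in mm; "gripper_force": force on a finger pad.
Only numpy, scipy, OpenCV 4.12 (cv2) and the standard library are available. Lean on these libraries where they do the work, as an engineer would, in place of code of your own. Each camera call takes 0.05 s, during which the arm holds its last target. There are 200 camera calls.

## Task

Take the T-handled puller key from its wooden stand, put its foot down through the slot of the slotted plug in the one casting mould that has it, and give it a quarter turn so that it locks under the slot. Pull the plug straight up out of the mould with the key, set it upright on the middle of the white foam pad and let go, leaving the key standing in the plug.

Things in the scene. Friction and masses are not known exactly. Their poses are not given: they have to be found in the camera images.
- key_grip (a point): Centre of the loose puller key's handle: dark wooden bar 70 mm long (x), 16 thick (y), 26 high (z up). Below it a 12 mm steel rod ends in a steel cross-bar foot 44 x 14 mm, 8 thick, parallel to the handle, underside 98 mm below this point. 0.12 kg. It stands upright in a fixed wooden stand 74 x 44 mm, 50 high, foot on the floor (z = 12 mm) of a 52 x 22 mm well: lift it 40 mm or more to free it.
- plug: Slotted square grey steel plug 70 x 70 mm, 45 high, 0.2 to 0.4 kg. Origin: centre of underside, 5 mm above the bench at the start; z up. Slot in its top: 54 mm long (x), 26 wide (y), through a plate 8 mm thick; below is a hollow chamber 58 x 58 mm, 20 high, floor 17 mm above the origin. The key's foot passes when parallel to the slot; turned across it, either way, it catches under the plate.
- mould_slotted: Fixed square wooden mould 110 x 110 mm, 50 high, in whose 74 mm square hole the slotted plug sits loosely, top flush with the mould's. Origin: centre of underside, z up. A second mould of the same make holds a solid plug without a slot; the two may stand in either order.
- pad: White foam pad with a shallow hollow, about 145 x 135 mm, fixed on the bench; its flat bearing top is 9 mm above the bench. Origin: centre of its underside.

How it is judged (in metres and radians):
On the way, in this order (a step that is already met when the one before it is completed fails the run):
1. the key's foot is inside the plug's chamber and turned across the slot (z of key_grip in the frame of plug below 0.13 m and horizontal distance between key_grip and plug below 0.03 m and angle between the x axis of key_grip and the x axis of plug, either way round above 0.8 rad), for 0.1 s.
2. the plug is out of the mould, upright and hanging on the key (height (world z) of plug above 0.052 m and angle between plug's own z axis and vertical below 0.35 rad and z of key_grip in the frame of plug below 0.135 m), for 0.1 s.
At the end, for the whole second after the job is handed in: The slotted plug stands upright (within 10 degrees) and at rest on the foam pad, its centre within 40 mm of the pad's centre, with the key still standing in it (its foot in the chamber, its handle within 60 mm of the plug's centre seen from above; it may lean) (horizontal distance between plug and pad below 0.04 m and height (world z) of plug below 0.016 m and angle between plug's own z axis and vertical below 0.17 rad and linear speed of plug below 0.02 m/s and z of key_grip in the frame of plug below 0.135 m and horizontal distance between key_grip and plug below 0.06 m); the robot touches nothing.
It also fails if it takes over 51 s, if anything falls off the work surface, if the arm or the gripper's body presses on something with over 40 N, if the wrist force passes 120 N, or if a joint passes its speed limit or range.

## Working session

There is one attempt and no reset: what is moved stays moved. The work goes in short steps, Python scripts to look and compute and a tool call to move; the robot and the scene stay as the last step left them, time stands still between calls to the robot, and variables do not carry over. Pictures are saved under pics/ and viewed, at most 10 in all, crops included, and the job is handed in when it is done.

Besides the shell and the picture viewer there is one more tool, called after "Request:" by a JSON object that holds its "method" and its "body". send_rows: Moves the arm, as the interface text tells. Its arguments: {"type":"object","properties":{"series":{"type":"array","items":{"type":"object","properties":{"ax":{"type":"number"},"ay":{"type":"number"},"az":{"type":"number"},"dx":{"type":"number"},"dy":{"type":"number"},"dz":{"type":"number"},"hand":{"type":"number"}}}}},"required":["series"]}

```bash
mkdir -p pics; cat > h.py <<'E'
import numpy as np, cv2
from cell import read_state, get_image, finish_job
def save(n,f):
    im=get_image(n); cv2.imwrite(f,im["pixels"][:,:,::-1]); np.savez(f+'.npz',**{k:im[k] for k in('mtx','k1','R','t')}); return im
def ray(im,u,v):
    K=np.array(im["mtx"]);p=np.array([(u-K[0,2])/K[0,0],(v-K[1,2])/K[1,1]]);k=float(im["k1"]);s=p.copy()
    for _ in range(20): s=p/(1+k*(s@s))
    R=np.array(im["R"]);t=np.array(im["t"]);return -R.T@t, R.T@np.array([s[0],s[1],1])
def at(im,u,v,z):
    c,d=ray(im,u,v);return (c+d*(z-c[2])/d[2]).round(1)
def proj(im,X):
    c=np.array(im["R"])@np.array(X,float)+np.array(im["t"]);s=c[:2]/c[2];s=s*(1+float(im["k1"])*(s@s));K=np.array(im["mtx"])
    return (K[:2,:2]@s+K[:2,2]).round(1)
E
python3 - <<'E'
from h import *
for n in("scene","top"):
    im=save(n,f"pics/{n}0.png"); print(n,-np.array(im["R"]).T@np.array(im["t"]),np.array(im["mtx"])[0,0])
print(read_state())
E
```

```text
scene [196.33828816 355.93225049 681.0227141 ] 386.2086642092528
top [ 363.29748922 -158.1627669   930.17690282] 421.03375830699434
{'clock': 0.1, 'qpos': array([ 1.2602221 ,  0.62922491,  0.03844019,  1.51829662, -0.02701432,
        0.99630526, -0.02000628]), 'qd': array([ 0.00039784, -0.00324448,  0.00233587, -0.00199767, -0.00117131,
       -0.00086889,  0.00064696]), 'tau': array([ 2.55490755e-03, -5.64530540e+01,  1.23027887e+00, -1.93973798e+01,
        1.13065308e-02,  5.39062894e-03, -1.86459424e-06]), 'eef_pos': array([ 157.41556431, -630.05773573,  230.49042414]), 'tool_rot': array([-3.13987606e+00,  1.81444951e-06,  2.44763208e-01]), 'force': array([-0.33443746,  0.55483833,  0.17598845]), 'torque': array([0.04183514, 0.02062467, 0.06426767]), 'gripper_force': 0.0, 'width': 85.48145730597484}
```

View pics/scene0.png

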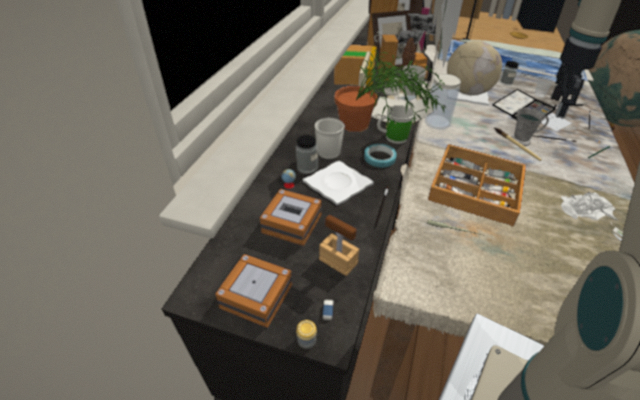

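View pics/top0.png

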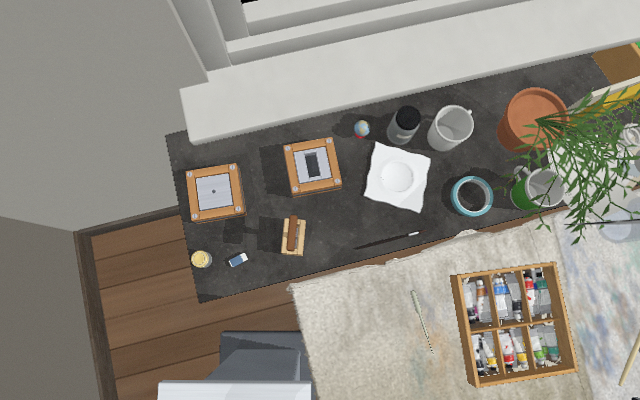

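The stand with the key is at top px (293,236), the slotted mould at (313,165) with its slot at (312,165), the solid mould at (214,191) and the pad at (398,177). I'll enlarge that region.

```bash
python3 - <<'E'
import cv2
a=cv2.imread("pics/top0.png")[125:265,270:440]
cv2.imwrite("pics/c0.png",cv2.resize(a,None,fx=4.7,fy=4.2,interpolation=cv2.INTER_CUBIC)[:,:] if 0 else cv2.resize(a,None,fx=4,fy=4,interpolation=cv2.INTER_CUBIC))
E
```

```text
(no output)
```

View pics/c0.png

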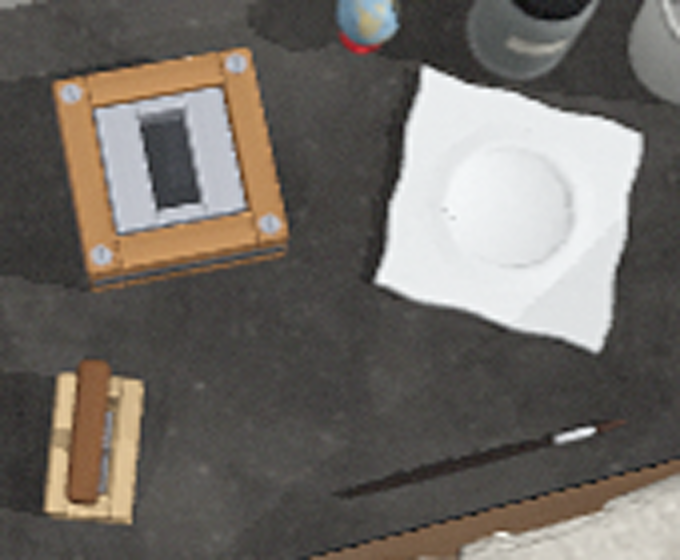

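```bash
cat >> h.py <<'E'
def quad(im,pts,z):
    P=np.array([at(im,u,v,z)[:2] for u,v in pts]); c=P.mean(0); L=[np.linalg.norm(P[i]-P[(i+1)%len(P)]) for i in range(len(P))]
    d=[round(float(np.degrees(np.arctan2(*(P[(i+1)%len(P)]-P[i])[::-1]))),1) for i in range(len(P))]
    return c.round(1),np.round(L,1),d
E
python3 - <<'E'
from h import *
im=np.load("pics/top0.png.npz")
f=lambda L:[(u/4+270-.4,v/4+125-.4) for u,v in L]
for n,L,z in [("mould",[(54,82),(250,48),(287,238),(93,275)],50),("plug",[(95,105),(225,86),(245,213),(118,233)],50),
 ("slot",[(140,120),(187,110),(203,203),(158,210)],50),("key",[(78,362),(109,362),(98,500),(68,500)],123),
 ("stand",[(57,372),(145,380),(132,523),(45,515)],50),("pad",[(424,66),(642,133),(600,352),(377,283)],9)]: print(n,*quad(im,f(L),z))
print(at(im,*f([(512,205)])[0],9))
E
```

```text
mould [ 608.5 -158. ] [108.9 108.6 105.8 109.7] [-78.9, -169.4, 101.7, 12.3]
plug [ 609.  -157.8] [71.6 72.2 69.1 72.6] [-80.5, -171.2, 99.8, 10.8]
slot [ 608.  -158.4] [26.2 52.8 24.4 51.2] [-76.8, -170.2, 99.7, 11.7]
key [ 453.1 -119.5] [15.  66.6 14.3 66.6] [-89.6, 176.5, 90.4, -2.9]
stand [ 452.6 -119.6] [46.6 75.1 45.4 75.1] [-94.8, 175.6, 85.2, -3.5]
pad [ 594.6 -350.6] [130.6 130.6 130.2 130.8] [-107.0, 167.0, 73.0, -12.8]
[ 595.8 -351.2    9. ]
```

```bash
cat >> h.py <<'E'
from scipy.spatial.transform import Rotation as Ro
def rel(x,y,z,yaw):
    s=read_state(); R=Ro.from_euler('xyz',s["tool_rot"]); T=Ro.from_euler('xyz',[np.pi,0,np.radians(yaw)])
    d=R.inv().apply(np.array([x,y,z])-s["eef_pos"])/10; a=(R.inv()*T).as_rotvec()
    print("d",d.round(2),"a",a.round(3),"| pos",s["eef_pos"].round(1),"rot",np.degrees(s["tool_rot"]).round(1),"q",s["qpos"].round(2),"F",s["force"].round(1),"w",round(s["width"],1),"t",s["clock"])
E
python3 -c "
from h import *
rel(453,-119.5,200,-3.5)"
```

```text
d [ 41.05 -42.37   3.12] a [-0.002  0.     0.306] | pos [ 157.4 -630.1  230.5] rot [-179.9    0.    14. ] q [ 1.26  0.63  0.04  1.52 -0.03  1.   -0.02] F [-0.3  0.6  0.2] w 85.5 t 0.1
```

Request:
{"method": "send_rows", "body": {"series": [{"dx":41.0,"dy":-42.4,"dz":0,"az":0.306,"hand":0},{"dx":41.0,"dy":-42.4,"dz":0,"az":0.306,"hand":0},{"dx":41.0,"dy":-42.4,"dz":0,"az":0.306,"hand":0},{"dx":41.0,"dy":-42.4,"dz":0,"az":0.306,"hand":0},{"dx":41.0,"dy":-42.4,"dz":0,"az":0.306,"hand":0},{"dx":41.0,"dy":-42.4,"dz":0,"az":0.306,"hand":0},{"dx":41.0,"dy":-42.4,"dz":0,"az":0.306,"hand":0},{"dx":41.0,"dy":-42.4,"dz":0,"az":0.306,"hand":0},{"dx":41.0,"dy":-42.4,"dz":0,"az":0.306,"hand":0},{"dx":41.0,"dy":-42.4,"dz":0,"az":0.306,"hand":0}]}}

```text
invalid input at $.series[0]: expected keys ax, ay, az, dx, dy, dz, hand
```

```bash
python3 -c "
from h import *
rel(453,-119.5,170,-3.5)"
```

```text
d [ 41.05 -42.36   6.12] a [-0.002  0.     0.306] | pos [ 157.4 -630.1  230.5] rot [-179.9    0.    14. ] q [ 1.26  0.63  0.04  1.52 -0.03  1.   -0.02] F [-0.3  0.6  0.2] w 85.5 t 0.1
```

Request:
{"method": "send_rows", "body": {"series": [{"dx":41.0,"dy":-42.4,"dz":0,"ax":0,"ay":0,"az":0.306,"hand":0},{"dx":41.0,"dy":-42.4,"dz":0,"ax":0,"ay":0,"az":0.306,"hand":0},{"dx":41.0,"dy":-42.4,"dz":0,"ax":0,"ay":0,"az":0.306,"hand":0},{"dx":41.0,"dy":-42.4,"dz":0,"ax":0,"ay":0,"az":0.306,"hand":0},{"dx":41.0,"dy":-42.4,"dz":0,"ax":0,"ay":0,"az":0.306,"hand":0},{"dx":41.0,"dy":-42.4,"dz":0,"ax":0,"ay":0,"az":0.306,"hand":0},{"dx":41.0,"dy":-42.4,"dz":0,"ax":0,"ay":0,"az":0.306,"hand":0},{"dx":41.0,"dy":-42.4,"dz":0,"ax":0,"ay":0,"az":0.306,"hand":0},{"dx":41.0,"dy":-42.4,"dz":0,"ax":0,"ay":0,"az":0.306,"hand":0},{"dx":41.0,"dy":-42.4,"dz":0,"ax":0,"ay":0,"az":0.306,"hand":0}]}}

```text
clock: 1.1
eef_pos: [408.2, -195.8, 231.3]
tool_rot: [3.142, 0.0, -0.061]
force: [1.6, -0.1, 0.3]
width: 85.5
gripper_force: 0.0
```

```bash
python3 -c "
from h import *
rel(453,-119.5,165,-3.5)"
```

```text
d [ 4.   -7.89  6.63] a [ 0.  0. -0.] | pos [ 408.2 -195.8  231.3] rot [180.    0.   -3.5] q [ 0.33  0.35  0.08  2.04 -0.04  0.75 -1.2 ] F [ 1.6 -0.1  0.3] w 85.5 t 1.1
```

Request:
{"method": "send_rows", "body": {"series": [{"dx":4.0,"dy":-7.9,"dz":3,"ax":0,"ay":0,"az":0,"hand":0},{"dx":4.0,"dy":-7.9,"dz":6.6,"ax":0,"ay":0,"az":0,"hand":0},{"dx":4.0,"dy":-7.9,"dz":6.6,"ax":0,"ay":0,"az":0,"hand":0},{"dx":4.0,"dy":-7.9,"dz":6.6,"ax":0,"ay":0,"az":0,"hand":0},{"dx":4.0,"dy":-7.9,"dz":6.6,"ax":0,"ay":0,"az":0,"hand":0},{"dx":4.0,"dy":-7.9,"dz":6.6,"ax":0,"ay":0,"az":0,"hand":0}]}}

```text
clock: 1.7
eef_pos: [452.3, -123.4, 166.3]
tool_rot: [3.14, -0.002, -0.064]
force: [-0.0, -0.1, 1.0]
width: 85.2
gripper_force: 0.0
```

```bash
python3 - <<'E'
from h import *
rel(453,-119.5,92,-3.5)
A=save("scene","pics/s1.png");B=save("top","pics/t1.png")
cut=lambda f,u,v:cv2.resize(cv2.imread(f)[v-50:v+50,u-66:u+66],None,fx=4,fy=4,interpolation=cv2.INTER_CUBIC)
# scene crop around key, top crop
u,v=map(int,proj(A,[453,-119,120]));print(u,v);a=cut("pics/s1.png",u,v)
cv2.imwrite("pics/c1.png",a)
E
```

```text
d [ 0.03 -0.4   7.43] a [ 0.001 -0.002 -0.003] | pos [ 452.3 -123.4  166.3] rot [ 1.799e+02 -1.000e-01 -3.700e+00] q [ 0.16  0.47  0.06  2.08 -0.05  0.59 -1.38] F [-0.  -0.1  1. ] w 85.2 t 1.7
340 223
```

View pics/c1.png

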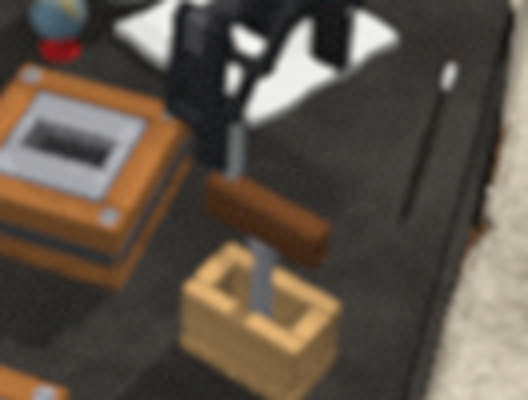

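The crop shows the handle between and below the open fingers, with the key upright in its well. I'll descend and grip.

Request:
{"method": "send_rows", "body": {"series": [{"dx":0,"dy":-0.4,"dz":2,"ax":0,"ay":0,"az":0,"hand":0},{"dx":0,"dy":-0.4,"dz":4,"ax":0,"ay":0,"az":0,"hand":0},{"dx":0,"dy":-0.4,"dz":6,"ax":0,"ay":0,"az":0,"hand":0},{"dx":0,"dy":-0.4,"dz":7.4,"ax":0,"ay":0,"az":0,"hand":0},{"dx":0,"dy":-0.4,"dz":7.4,"ax":0,"ay":0,"az":0,"hand":0},{"dx":0,"dy":-0.4,"dz":7.4,"ax":0,"ay":0,"az":0,"hand":0.5},{"dx":0,"dy":-0.4,"dz":7.4,"ax":0,"ay":0,"az":0,"hand":0.7},{"dx":0,"dy":-0.4,"dz":7.4,"ax":0,"ay":0,"az":0,"hand":1},{"dx":0,"dy":-0.4,"dz":7.4,"ax":0,"ay":0,"az":0,"hand":1},{"dx":0,"dy":-0.4,"dz":7.4,"ax":0,"ay":0,"az":0,"hand":1}]}}

```text
clock: 2.8
eef_pos: [453.2, -117.7, 91.9]
tool_rot: [3.141, -0.001, -0.061]
force: [0.6, -0.5, -0.7]
width: 14.9
gripper_force: 58.9
```

Request:
{"method": "send_rows", "body": {"series": [{"dx":0,"dy":0,"dz":0,"ax":0,"ay":0,"az":0,"hand":1},{"dx":0,"dy":0,"dz":0,"ax":0,"ay":0,"az":0,"hand":1},{"dx":0,"dy":0,"dz":0,"ax":0,"ay":0,"az":0,"hand":1},{"dx":0,"dy":0,"dz":0,"ax":0,"ay":0,"az":0,"hand":1},{"dx":0,"dy":0,"dz":0,"ax":0,"ay":0,"az":0,"hand":1}]}}

```text
clock: 3.3
eef_pos: [453.2, -117.6, 91.8]
tool_rot: [3.141, -0.001, -0.061]
force: [0.2, -1.1, 6.3]
width: 15.2
gripper_force: 59.9
```

```bash
python3 -c "
from h import *
rel(453,-119.5,92,-3.5);print(read_state()['gripper_force'])"
```

```text
d [-0.01  0.19 -0.02] a [ 0.    -0.001 -0.   ] | pos [ 453.2 -117.6   91.8] rot [ 1.8e+02 -1.0e-01 -3.5e+00] q [ 0.17  0.61  0.04  2.14 -0.06  0.39 -1.38] F [ 0.2 -1.1  6.3] w 15.2 t 3.3
59.881587624549866
```

Request:
{"method": "send_rows", "body": {"series": [{"dx":0,"dy":0,"dz":-1,"ax":0,"ay":0,"az":0,"hand":1},{"dx":0,"dy":0,"dz":-2.5,"ax":0,"ay":0,"az":0,"hand":1},{"dx":0,"dy":0,"dz":-4.5,"ax":0,"ay":0,"az":0,"hand":1},{"dx":0,"dy":0,"dz":-6.5,"ax":0,"ay":0,"az":0,"hand":1},{"dx":0,"dy":0,"dz":-8,"ax":0,"ay":0,"az":0,"hand":1},{"dx":0,"dy":0,"dz":-8,"ax":0,"ay":0,"az":0,"hand":1},{"dx":0,"dy":0,"dz":-8,"ax":0,"ay":0,"az":0,"hand":1}]}}

```text
clock: 4.0
eef_pos: [452.4, -117.1, 171.3]
tool_rot: [-3.141, -0.0, -0.061]
force: [0.2, -0.4, -0.6]
width: 15.0
gripper_force: 59.0
```

```bash
python3 -c "
from h import *
rel(608.5,-158,172,10.5);print(read_state()['gripper_force'])"
```

```text
d [15.83  3.13 -0.07] a [-0.    -0.    -0.244] | pos [ 452.4 -117.1  171.3] rot [-180.    -0.    -3.5] q [ 0.15  0.46  0.06  2.08 -0.05  0.6  -1.39] F [ 0.2 -0.4 -0.6] w 15.0 t 4.0
59.005286693573
```

Request:
{"method": "send_rows", "body": {"series": [{"dx":3,"dy":0.6,"dz":0,"ax":0,"ay":0,"az":-0.05,"hand":1},{"dx":6,"dy":1.2,"dz":0,"ax":0,"ay":0,"az":-0.1,"hand":1},{"dx":9,"dy":1.8,"dz":0,"ax":0,"ay":0,"az":-0.15,"hand":1},{"dx":12,"dy":2.4,"dz":0,"ax":0,"ay":0,"az":-0.2,"hand":1},{"dx":14.5,"dy":2.9,"dz":0,"ax":0,"ay":0,"az":-0.244,"hand":1},{"dx":15.8,"dy":3.1,"dz":0,"ax":0,"ay":0,"az":-0.244,"hand":1},{"dx":15.8,"dy":3.1,"dz":0,"ax":0,"ay":0,"az":-0.244,"hand":1},{"dx":15.8,"dy":3.1,"dz":0,"ax":0,"ay":0,"az":-0.244,"hand":1}]}}

```text
clock: 4.8
eef_pos: [606.9, -157.5, 169.8]
tool_rot: [-3.14, 0.003, 0.183]
force: [-1.3, 0.3, -1.8]
width: 15.2
gripper_force: 58.9
```

```bash
python3 - <<'E'
from h import *
rel(608.5,-158,172,10.5)
A=save("scene","pics/s2.png");B=save("top","pics/t2.png")
cut=lambda f,u,v:cv2.resize(cv2.imread(f)[v-45:v+45,u-45:u+45],None,fx=4.4,fy=4.4,interpolation=cv2.INTER_CUBIC)
u,v=map(int,proj(A,[608,-158,80]));print(u,v);u2,v2=map(int,proj(B,[608,-158,80]));print(u2,v2)
cv2.imwrite("pics/c2.png",np.hstack([cut("pics/s2.png",u,v),cut("pics/t2.png",u2,v2)]))
E
```

```text
d [ 0.15  0.08 -0.22] a [-0.002  0.003 -0.001] | pos [ 606.9 -157.5  169.8] rot [-179.9    0.2   10.5] q [ 0.21  0.66 -0.01  1.64  0.01  0.84 -1.18] F [-1.3  0.3 -1.8] w 15.2 t 4.8
290 199
312 160
```

View pics/c2.png

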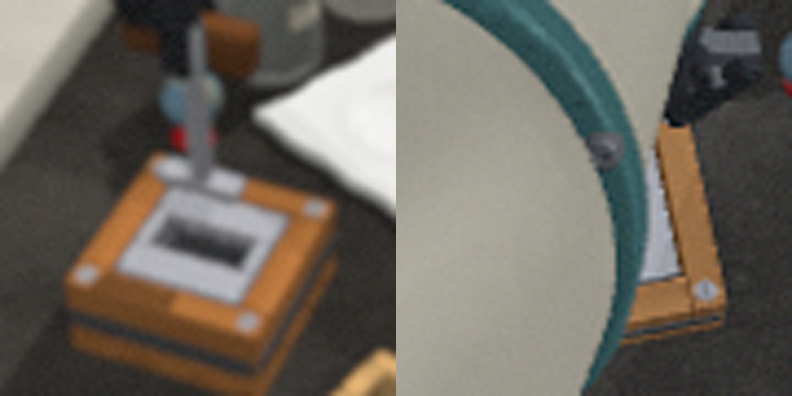

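```bash
python3 - <<'E'
from h import *
A=np.load("pics/s2.png.npz")
f=lambda u,v:(u/4.4+245-.4,v/4.4+154-.4)
g=lambda P:((P[0]-244.6)*4.4,(P[1]-153.6)*4.4)
print("slot",quad(A,[f(165,215),f(257,242),f(243,270),f(153,240)],50))
print("plug",quad(A,[f(168,190),f(290,215),f(240,303),f(118,272)],50))
print("mould",quad(A,[f(160,152),f(336,205),f(258,358),f(67,280)],50))
print("footc",at(A,*f(198,176),94))
c,s=np.cos(.183),np.sin(.183)
for z in (90,98):
  print(z,[np.round(g(proj(A,[606.9+c*a*22-s*b*7,-157.5+s*a*22+c*b*7,z]))).tolist() for a,b in((1,1),(1,-1),(-1,-1),(-1,1))])
im=cv2.imread("pics/s2.png")
c2=cv2.resize(im[170:230,255:335],None,fx=9,fy=9,interpolation=cv2.INTER_CUBIC)
cv2.imwrite("pics/c3.png",c2)
E
```

```text
slot (array([ 607.8, -157.9]), array([54.9, 22.3, 54.1, 20.3]), [-169.4, 105.6, 8.3, -71.3])
plug (array([ 606.8, -156.4]), array([70.6, 71.1, 68.8, 67.9]), [-163.4, 102.8, 14.1, -75.8])
mould (array([ 605.7, -156. ]), array([108.9, 119.5, 115.3, 110.5]), [-170.8, 103.9, 4.9, -78.9])
footc [ 610.7 -159.9   94. ]
90 [[158.0, 184.0], [169.0, 168.0], [246.0, 190.0], [234.0, 207.0]]
98 [[157.0, 173.0], [169.0, 157.0], [245.0, 178.0], [234.0, 195.0]]
```

View pics/c3.png

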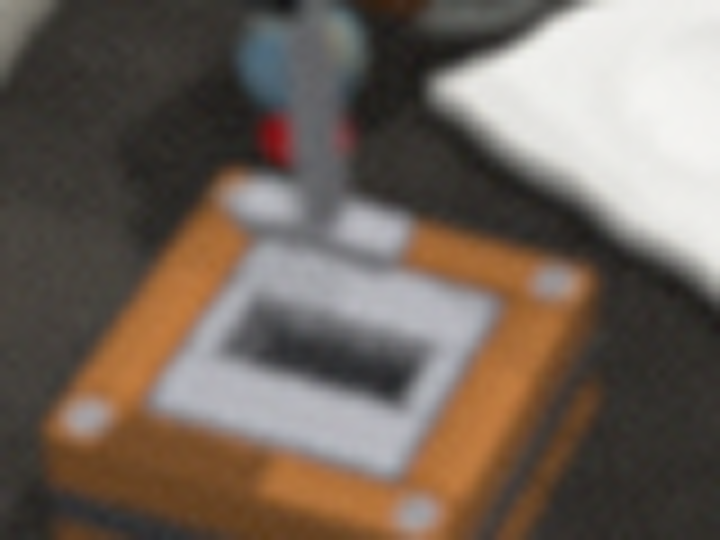

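The foot outline (crop corners 222,205 / 245,178 / 415,212 / 395,255) matches the predicted one to about 1 mm and lines up with the slot (centre about 328,348). I'll insert it.

Request:
{"method": "send_rows", "body": {"series": [{"dx":0,"dy":0,"dz":1.5,"ax":0,"ay":0,"az":0,"hand":1},{"dx":0,"dy":0,"dz":3,"ax":0,"ay":0,"az":0,"hand":1},{"dx":0,"dy":0,"dz":3.5,"ax":0,"ay":0,"az":0,"hand":1},{"dx":0,"dy":0,"dz":3.9,"ax":0,"ay":0,"az":0,"hand":1},{"dx":0,"dy":0,"dz":4.3,"ax":0,"ay":0,"az":0,"hand":1},{"dx":0,"dy":0,"dz":4.5,"ax":0,"ay":0,"az":0,"hand":1},{"dx":0,"dy":0,"dz":4.5,"ax":0,"ay":0,"az":0,"hand":1}]}}

```text
clock: 5.6
eef_pos: [608.5, -157.9, 126.4]
tool_rot: [3.142, -0.0, 0.183]
force: [-0.3, -0.2, -1.1]
width: 14.9
gripper_force: 59.0
```

```bash
python3 - <<'E'
from h import *
rel(608,-158,107.5,10.5)
E
```

```text
d [-0.05  0.    1.89] a [ 0. -0. -0.] | pos [ 608.5 -157.9  126.4] rot [180.   -0.   10.5] q [ 0.21  0.72 -0.01  1.68  0.01  0.75 -1.19] F [-0.3 -0.2 -1.1] w 14.9 t 5.6
```

Request:
{"method": "send_rows", "body": {"series": [{"dx":0,"dy":0,"dz":0.5,"ax":0,"ay":0,"az":0,"hand":1},{"dx":0,"dy":0,"dz":1.0,"ax":0,"ay":0,"az":0,"hand":1},{"dx":0,"dy":0,"dz":1.5,"ax":0,"ay":0,"az":0,"hand":1},{"dx":0,"dy":0,"dz":1.9,"ax":0,"ay":0,"az":0,"hand":1},{"dx":0,"dy":0,"dz":1.9,"ax":0,"ay":0,"az":0,"hand":1},{"dx":0,"dy":0,"dz":1.9,"ax":0,"ay":0,"az":0,"hand":1}]}}

```text
clock: 6.2
eef_pos: [608.5, -157.9, 107.2]
tool_rot: [-3.142, 0.0, 0.183]
force: [-0.5, 0.2, -0.7]
width: 15.3
gripper_force: 59.0
```

```bash
python3 - <<'E'
from h import *
rel(608,-158,107.5,100.5)
E
```

```text
d [-0.05  0.   -0.03] a [-0.     0.    -1.571] | pos [ 608.5 -157.9  107.2] rot [-180.     0.    10.5] q [ 0.21  0.75 -0.01  1.69  0.01  0.71 -1.19] F [-0.5  0.2 -0.7] w 15.3 t 6.2
```

No contact force, so the foot is in the chamber. Now the quarter turn.

Request:
{"method": "send_rows", "body": {"series": [{"dx":0,"dy":0,"dz":0,"ax":0,"ay":0,"az":-0.12,"hand":1},{"dx":0,"dy":0,"dz":0,"ax":0,"ay":0,"az":-0.24,"hand":1},{"dx":0,"dy":0,"dz":0,"ax":0,"ay":0,"az":-0.36,"hand":1},{"dx":0,"dy":0,"dz":0,"ax":0,"ay":0,"az":-0.48,"hand":1},{"dx":0,"dy":0,"dz":0,"ax":0,"ay":0,"az":-0.6,"hand":1},{"dx":0,"dy":0,"dz":0,"ax":0,"ay":0,"az":-0.72,"hand":1},{"dx":0,"dy":0,"dz":0,"ax":0,"ay":0,"az":-0.8,"hand":1},{"dx":0,"dy":0,"dz":0,"ax":0,"ay":0,"az":-0.8,"hand":1}]}}

```text
clock: 7.0
eef_pos: [608.6, -158.2, 107.6]
tool_rot: [3.141, -0.0, 0.983]
force: [0.2, 0.3, -1.7]
width: 15.6
gripper_force: 59.0
```

Request:
{"method": "send_rows", "body": {"series": [{"dx":0,"dy":0,"dz":0,"ax":0,"ay":0,"az":-0.12,"hand":1},{"dx":0,"dy":0,"dz":0,"ax":0,"ay":0,"az":-0.24,"hand":1},{"dx":0,"dy":0,"dz":0,"ax":0,"ay":0,"az":-0.36,"hand":1},{"dx":0,"dy":0,"dz":0,"ax":0,"ay":0,"az":-0.48,"hand":1},{"dx":0,"dy":0,"dz":0,"ax":0,"ay":0,"az":-0.6,"hand":1},{"dx":0,"dy":0,"dz":0,"ax":0,"ay":0,"az":-0.72,"hand":1},{"dx":0,"dy":0,"dz":0,"ax":0,"ay":0,"az":-0.77,"hand":1},{"dx":0,"dy":0,"dz":0,"ax":0,"ay":0,"az":-0.77,"hand":1},{"dx":0,"dy":0,"dz":0,"ax":0,"ay":0,"az":-0.77,"hand":1}]}}

```text
clock: 7.9
eef_pos: [608.5, -158.1, 107.4]
tool_rot: [3.142, 0.0, 1.75]
force: [0.2, -0.6, -1.1]
width: 15.1
gripper_force: 59.0
```

```bash
python3 - <<'E'
from h import *
rel(608,-158,190,100.5)
E
```

```text
d [ 0.02 -0.05 -8.26] a [ 0.     0.    -0.004] | pos [ 608.5 -158.1  107.4] rot [180.    0.  100.3] q [ 0.47  0.78 -0.44  1.68  0.44  0.78  0.  ] F [ 0.2 -0.6 -1.1] w 15.1 t 7.9
```

Request:
{"method": "send_rows", "body": {"series": [{"dx":0,"dy":0,"dz":-0.4,"ax":0,"ay":0,"az":0,"hand":1},{"dx":0,"dy":0,"dz":-0.7,"ax":0,"ay":0,"az":0,"hand":1},{"dx":0,"dy":0,"dz":-1.0,"ax":0,"ay":0,"az":0,"hand":1},{"dx":0,"dy":0,"dz":-1.5,"ax":0,"ay":0,"az":0,"hand":1},{"dx":0,"dy":0,"dz":-2.0,"ax":0,"ay":0,"az":0,"hand":1},{"dx":0,"dy":0,"dz":-2.0,"ax":0,"ay":0,"az":0,"hand":1}]}}

```text
clock: 8.5
eef_pos: [609.0, -158.0, 128.2]
tool_rot: [3.14, 0.001, 1.753]
force: [0.6, 0.4, -4.7]
width: 15.0
gripper_force: 58.8
```

Request:
{"method": "send_rows", "body": {"series": [{"dx":0,"dy":0,"dz":-0.7,"ax":0,"ay":0,"az":0,"hand":1},{"dx":0,"dy":0,"dz":-1.4,"ax":0,"ay":0,"az":0,"hand":1},{"dx":0,"dy":0,"dz":-2.1,"ax":0,"ay":0,"az":0,"hand":1},{"dx":0,"dy":0,"dz":-2.8,"ax":0,"ay":0,"az":0,"hand":1},{"dx":0,"dy":0,"dz":-3.5,"ax":0,"ay":0,"az":0,"hand":1},{"dx":0,"dy":0,"dz":-4.2,"ax":0,"ay":0,"az":0,"hand":1},{"dx":0,"dy":0,"dz":-5.2,"ax":0,"ay":0,"az":0,"hand":1},{"dx":0,"dy":0,"dz":-6.2,"ax":0,"ay":0,"az":0,"hand":1},{"dx":0,"dy":0,"dz":-6.5,"ax":0,"ay":0,"az":0,"hand":1},{"dx":0,"dy":0,"dz":-6.5,"ax":0,"ay":0,"az":0,"hand":1}]}}

```text
clock: 9.5
eef_pos: [608.9, -157.9, 193.2]
tool_rot: [3.14, 0.001, 1.753]
force: [-0.1, 0.0, -4.2]
width: 15.1
gripper_force: 58.8
```

```bash
python3 - <<'E'
from h import *
rel(595,-351,190,100.5)
A=save("scene","pics/s4.png")
u,v=map(int,proj(A,[608,-158,100]))
cv2.imwrite("pics/c4.png",cv2.resize(cv2.imread("pics/s4.png")[v-60:v+60,u-60:u+100],None,fx=4,fy=4,interpolation=cv2.INTER_CUBIC)); print(u,v)
E
```

```text
d [-18.74  -4.86   0.32] a [ 0.001  0.001 -0.001] | pos [ 608.9 -157.9  193.2] rot [179.9   0.  100.4] q [ 0.5   0.68 -0.49  1.61  0.38  0.95  0.06] F [-0.1  0.  -4.2] w 15.1 t 9.5
289 192
```

View pics/c4.png

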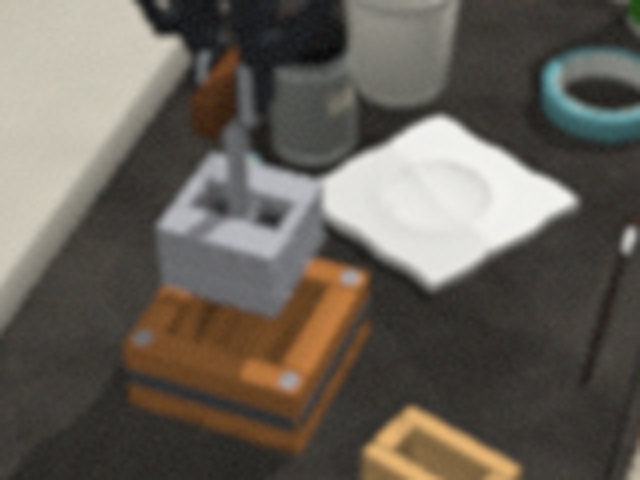

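The plug hangs upright on the key, clear of the mould (crop 240,230), and the pad (450,200) is free. I'll carry it over.

Request:
{"method": "send_rows", "body": {"series": [{"dx":-0.8,"dy":-0.2,"dz":0,"ax":0,"ay":0,"az":0,"hand":1},{"dx":-2.4,"dy":-0.6,"dz":0,"ax":0,"ay":0,"az":0,"hand":1},{"dx":-4.4,"dy":-1.1,"dz":0,"ax":0,"ay":0,"az":0,"hand":1},{"dx":-6.7,"dy":-1.7,"dz":0,"ax":0,"ay":0,"az":0,"hand":1},{"dx":-9.0,"dy":-2.3,"dz":0,"ax":0,"ay":0,"az":0,"hand":1},{"dx":-11.3,"dy":-2.9,"dz":0,"ax":0,"ay":0,"az":0,"hand":1},{"dx":-13.6,"dy":-3.5,"dz":0,"ax":0,"ay":0,"az":0,"hand":1},{"dx":-15.6,"dy":-4.0,"dz":0,"ax":0,"ay":0,"az":0,"hand":1},{"dx":-17.3,"dy":-4.5,"dz":0,"ax":0,"ay":0,"az":0,"hand":1},{"dx":-18.7,"dy":-4.9,"dz":0,"ax":0,"ay":0,"az":0,"hand":1}]}}

```text
clock: 10.55
eef_pos: [592.9, -353.4, 191.7]
tool_rot: [-3.14, 0.0, 1.751]
force: [-0.4, -0.6, -4.3]
width: 14.9
gripper_force: 58.8
```

```bash
python3 - <<'E'
from h import *
rel(595,-351,120,100.5)
A=np.load("pics/s4.png.npz")
for p in [(315,165),(275,130),(358,130)]: print(at(A,p[0]/4+229,p[1]/4+132,0))
B=np.load("pics/top0.png.npz"); print([at(B,405,118,z) for z in (60,90,120)])
E
```

```text
d [0.21 0.26 7.17] a [-0.001  0.    -0.003] | pos [ 592.9 -353.4  191.7] rot [-179.9    0.   100.3] q [ 0.76  0.77 -0.49  1.42  0.39  1.05  0.37] F [-0.4 -0.6 -4.3] w 14.9 t 10.55
[ 685.3 -340.     0. ]
[ 732.2 -357.4    0. ]
[ 682.1 -390.3    0. ]
[array([ 714.5, -361. ,   60. ]), array([ 702.4, -354. ,   90. ]), array([ 690.3, -347. ,  120. ])]
```

Request:
{"method": "send_rows", "body": {"series": [{"dx":0,"dy":0,"dz":0.8,"ax":0,"ay":0,"az":0,"hand":1},{"dx":0,"dy":0,"dz":1.8,"ax":0,"ay":0,"az":0,"hand":1},{"dx":0,"dy":0,"dz":2.8,"ax":0,"ay":0,"az":0,"hand":1},{"dx":0,"dy":0,"dz":3.8,"ax":0,"ay":0,"az":0,"hand":1},{"dx":0,"dy":0,"dz":4.8,"ax":0,"ay":0,"az":0,"hand":1},{"dx":0,"dy":0,"dz":5.5,"ax":0,"ay":0,"az":0,"hand":1},{"dx":0,"dy":0,"dz":6.1,"ax":0,"ay":0,"az":0,"hand":1},{"dx":0,"dy":0,"dz":6.5,"ax":0,"ay":0,"az":0,"hand":1},{"dx":0,"dy":0,"dz":6.5,"ax":0,"ay":0,"az":0,"hand":1},{"dx":0,"dy":0,"dz":6.5,"ax":0,"ay":0,"az":0,"hand":1}]}}

```text
clock: 11.55
eef_pos: [594.3, -350.8, 127.6]
tool_rot: [3.141, 0.0, 1.753]
force: [1.3, -0.7, -5.0]
width: 15.2
gripper_force: 58.8
```

Request:
{"method": "send_rows", "body": {"series": [{"dx":0,"dy":0,"dz":0.3,"ax":0,"ay":0,"az":0,"hand":1},{"dx":0,"dy":0,"dz":0.6,"ax":0,"ay":0,"az":0,"hand":1},{"dx":0,"dy":0,"dz":0.9,"ax":0,"ay":0,"az":0,"hand":1},{"dx":0,"dy":0,"dz":1.1,"ax":0,"ay":0,"az":0,"hand":1},{"dx":0,"dy":0,"dz":1.3,"ax":0,"ay":0,"az":0,"hand":1},{"dx":0,"dy":0,"dz":1.3,"ax":0,"ay":0,"az":0,"hand":1}]}}

```text
clock: 12.15
eef_pos: [594.4, -350.7, 114.5]
tool_rot: [3.141, 0.0, 1.753]
force: [0.1, 0.2, -1.4]
width: 14.8
gripper_force: 59.3
```

```bash
python3 - <<'E'
from h import *
rel(595,-351,107,100.5)
A=save("scene","pics/s5.png")
u,v=map(int,proj(A,[595,-351,50]))
cv2.imwrite("pics/c5.png",cv2.resize(cv2.imread("pics/s5.png")[v-60:v+60,u-75:u+75],None,fx=4,fy=4,interpolation=cv2.INTER_CUBIC)); print(u,v)
E
```

```text
d [-0.04  0.06  0.75] a [ 0.     0.    -0.001] | pos [ 594.4 -350.7  114.5] rot [180.    0.  100.4] q [ 0.74  0.85 -0.46  1.48  0.44  0.91  0.33] F [ 0.1  0.2 -1.4] w 14.8 t 12.15
338 168
```

View pics/c5.png

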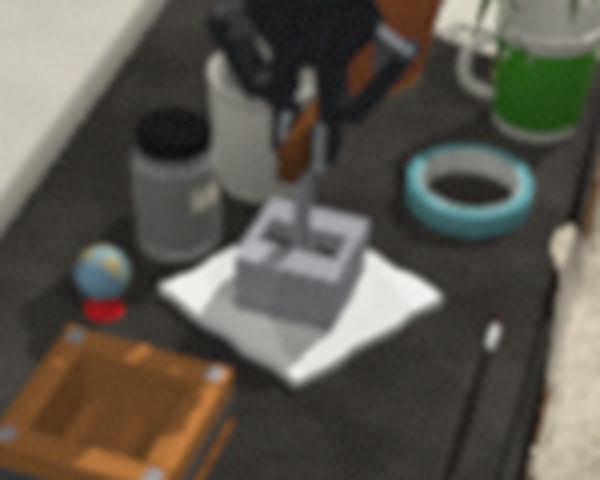

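The plug sits flat in the middle of the pad (crop 300,265) and its weight is off the key. I'll lower the foot onto the chamber floor, then release.

Request:
{"method": "send_rows", "body": {"series": [{"dx":0,"dy":0,"dz":0.2,"ax":0,"ay":0,"az":0,"hand":1},{"dx":0,"dy":0,"dz":0.4,"ax":0,"ay":0,"az":0,"hand":1},{"dx":0,"dy":0,"dz":0.6,"ax":0,"ay":0,"az":0,"hand":1},{"dx":0,"dy":0,"dz":0.75,"ax":0,"ay":0,"az":0,"hand":1},{"dx":0,"dy":0,"dz":0.75,"ax":0,"ay":0,"az":0,"hand":1}]}}

```text
clock: 12.7
eef_pos: [593.9, -350.6, 106.5]
tool_rot: [-3.141, -0.0, 1.753]
force: [-0.3, 0.0, -0.7]
width: 15.0
gripper_force: 59.3
```

Request:
{"method": "send_rows", "body": {"series": [{"dx":0,"dy":0,"dz":0,"ax":0,"ay":0,"az":0,"hand":0.75},{"dx":0,"dy":0,"dz":0,"ax":0,"ay":0,"az":0,"hand":0.7},{"dx":0,"dy":0,"dz":0,"ax":0,"ay":0,"az":0,"hand":0.6},{"dx":0,"dy":0,"dz":0,"ax":0,"ay":0,"az":0,"hand":0.5},{"dx":0,"dy":0,"dz":0,"ax":0,"ay":0,"az":0,"hand":0.3},{"dx":0,"dy":0,"dz":0,"ax":0,"ay":0,"az":0,"hand":0.2},{"dx":0,"dy":0,"dz":0,"ax":0,"ay":0,"az":0,"hand":0.2},{"dx":0,"dy":0,"dz":0,"ax":0,"ay":0,"az":0,"hand":0.2}]}}

```text
clock: 13.5
eef_pos: [594.1, -350.7, 106.8]
tool_rot: [3.142, 0.0, 1.753]
force: [-0.4, -0.4, -0.2]
width: 68.4
gripper_force: 0.0
```

Request:
{"method": "send_rows", "body": {"series": [{"dx":0,"dy":0,"dz":-2,"ax":0,"ay":0,"az":0,"hand":0.2},{"dx":0,"dy":0,"dz":-4,"ax":0,"ay":0,"az":0,"hand":0.2},{"dx":0,"dy":0,"dz":-7,"ax":0,"ay":0,"az":0,"hand":0.2},{"dx":0,"dy":0,"dz":-10,"ax":0,"ay":0,"az":0,"hand":0.2},{"dx":0,"dy":0,"dz":-12,"ax":0,"ay":0,"az":0,"hand":0.2},{"dx":0,"dy":0,"dz":-12,"ax":0,"ay":0,"az":0,"hand":0.2},{"dx":0,"dy":0,"dz":-12,"ax":0,"ay":0,"az":0,"hand":0.2},{"dx":0,"dy":0,"dz":-12,"ax":0,"ay":0,"az":0,"hand":0.2}]}}

```text
clock: 14.3
eef_pos: [593.2, -350.5, 225.2]
tool_rot: [-3.139, -0.001, 1.753]
force: [0.3, 0.5, -0.1]
width: 68.3
gripper_force: 0.0
```

```bash
python3 - <<'E'
from h import *
rel(595,-351,107,100.5)
A=save("scene","pics/s6.png")
u,v=map(int,proj(A,[595,-351,50]))
cv2.imwrite("pics/c6.png",cv2.resize(cv2.imread("pics/s6.png")[v-60:v+60,u-75:u+75],None,fx=4,fy=4,interpolation=cv2.INTER_CUBIC)); print(u,v)
E
```

```text
d [-0.1   0.2  11.82] a [-0.002 -0.001 -0.001] | pos [ 593.2 -350.5  225.2] rot [-1.799e+02 -1.000e-01  1.004e+02] q [ 0.76  0.74 -0.51  1.39  0.37  1.11  0.38] F [ 0.3  0.5 -0.1] w 68.3 t 14.3
338 168
```

View pics/c6.png

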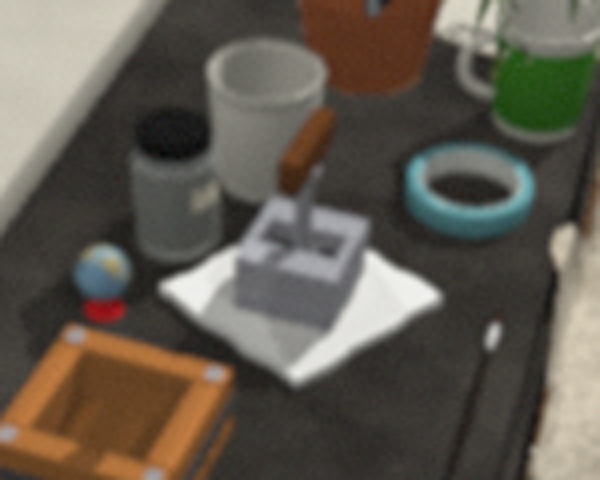

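The plug is flat and centred on the pad with the key standing in it (handle at crop 308,150), and the gripper is clear above.

```bash
python3 -c "
from h import *
print(finish_job())"
```

```text
the job is handed in; nothing more can be done
None
```

I handed the job in at about 14 s: the last picture showed the slotted plug upright in the middle of the foam pad, the key standing in it and the gripper clear above; the hand-in gave no verdict.

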